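# Turn the drive shaft to its flat and hold the stop collar on it for the set screw

### The job

On the drive unit, grip the upright shaft across its flat and turn it until the flat squarely faces the tip of the hex key. Then pick up the collar with the set screw (not the plain spacer ring, which stays where it is), lower it level over the shaft and turn it so that its set screw points straight at the key, at the key's height, in front of the flat. Finish while holding it there in the gripper, clear of the bearing below, so that someone can tighten the screw: do not let go.

Things in the scene. Friction and masses are not known exactly. Their poses are not given: they have to be found in the camera images.
- unit: Drive unit fixed to the table: grey base plate 222 x 90 x 12 mm (from 55 mm behind the origin to 167 mm ahead along its x) with a round bearing block, 80 mm wide at the foot, 62 mm at its top 45 mm above the table. Origin on the shaft axis at table height; z up; x points from the shaft towards the hex key.
- key_tip (a point): Tip of the level hex key: 70 mm from the shaft axis along the unit's x, 105 mm above the table. The key points at the shaft from an aluminium post (111 to 133 mm from the axis, 34 mm wide, 118 mm tall) and ends in a black cross handle 190 mm from the axis. Axes as the unit's.
- shaft_top (a point): Centre of the top end of the upright bright metal shaft, 130 mm above the table. Shaft: 32 mm in diameter, bare from 45 to 130 mm above the table, chamfered 2.5 mm at the top; turns both ways in the bearing (half a turn to either side of facing the key) against about 0.06 N m of friction and stays where left. Axes as the unit's (they do not turn).
- flat: Set-screw flat on one side of the shaft, 27 mm wide, 80 to 127 mm above the table, 8.5 mm from the axis. Across the flat the shaft measures 24.5 mm, elsewhere up to 32: fingers feel it, and squeezing squares it to the pads. Origin on the flat's middle line, 105 mm up; x straight out of the flat, z up; turns with the shaft. Starts 0.5 to 1.5 rad anticlockwise (from above) of the key.
- collar: Loose dark steel shaft collar, outer diameter 56 mm, bore 36 mm, 20 mm high, 180 to 300 g, lying on the table with its bore upright; a bright round set screw, 10 mm in diameter, sticks out 10 mm from its side. Origin: centre of its underside; z up along the bore; x outward through the screw. Let go on the shaft, it slides down.
- screw_head (a point): Outer end of the collar's set screw, 38 mm from the bore axis, 10 mm above the collar's underside.
- spacer: Plain spacer ring, same size and steel as the collar but without any screw: leave it alone. Origin: centre of its underside.
Not all that is in view belongs to the job. Leave any blue look-alike of the collar alone.

How it is judged (in metres and radians):
On the way, in this order (a step that is already met when the one before it is completed fails the run):
1. the fingers grip the shaft on its flat and the flat faces the key (angle between the x axis of flat and the x axis of unit, either way round below 0.14 rad and x of flat in the frame of unit above 0 m and contact force between the fingers and flat above 3 N), for 0.2 s.
2. the collar is lifted in the fingers (height (world z) of collar above 0.06 m and contact force between the fingers and collar above 2 N), for 0.2 s.
At the end, for the whole second after the job is handed in: Flat faces the key within 0.14 rad; collar round the shaft (axes within 5 mm, level within 0.12 rad), its screw towards the key within 0.17 rad and at its height within 6 mm, at rest, still gripped (over 3 N) and carried by nothing else; spacer ring moved under 20 mm (angle between the x axis of flat and the x axis of unit, either way round below 0.14 rad and x of flat in the frame of unit above 0 m and angle between the x axis of collar and the x axis of unit, either way round below 0.17 rad and angle between the z axis of collar and the z axis of unit, either way round below 0.12 rad and x of screw_head in the frame of unit above 0.015 m and horizontal distance between collar and shaft_top below 0.005 m and z of screw_head in the frame of key_tip between -0.006 and 0.006 m and contact force between the fingers and collar above 3 N and contact force between collar and spacer below 0.1 N and linear speed of collar below 0.02 m/s and distance of spacer from where it was at the start of the episode below 0.02 m); the arm keeps its last pose, push and grip.
It fails at once if the plain spacer ring is moved (more than 20 mm) (distance of spacer from where it was at the start of the episode above 0.02 m).
It also fails if it takes over 51 s, if anything falls off the work surface, if the arm or the gripper's body presses on something with over 40 N, if the wrist force passes 120 N, or if a joint passes its speed limit or range.

### The arm

A 6-joint arm with a two-finger parallel gripper is mounted at the origin on the work surface. World frame = base frame: x ahead of the robot, y to its left, z up, the work surface at z = 0. Lengths are in mm, angles in rad, forces in N, time in s.
With the tool pointing down it reaches from about 350 to 875 mm from the base axis. Payload 4.2 kg.
Tool frame: the origin (TCP) lies midway between the tips of the shut fingers; the grasp point (between the pads) lies 19 mm behind it (arm.grasp_offset is the distance from the TCP to the grasp point, in mm); z points along the fingers, y is the line along which they close (so a half turn about z gives the same grasp; the last joint's range is limited). The gripper opens to 85 mm and grips with 20 to 120 N. Pads are 22 mm wide; open, the fingers measure 114 mm over their backs; the gripper's body (76 mm by 85 mm) begins 54 mm behind the grasp point. The pads swing forward as they close: fully open they stand 13 mm farther back than shut.
Start: joints at [1.57, 0.385, 0.008, 0, -1.194, -0.259], TCP at [160.523, 604.013, 231.312] pointing down, gripper open.
Joint ranges: [-3.14, 3.14], [-1.21, 2.06], [-1.07, 1.41], [-3.16, 2.05], [-2.99, -0.16], [-3.1, 3.1]. Speed limits (rad/s): [2.79, 2.79, 3.14, 3.14, 3.14, 3.14].

### API

Orientations are given as a unit quaternion [x, y, z, w].
In Python, from bench import arm gives the robot as it stands. The module is installed in compiled form; this text tells all that it offers.
- The arm moves only by the tool servo_tool, never from a script. Its argument "increments" is a list of rows, each a list of 7 numbers: the opening, from 0 (shut) to 1 (fully open), then the shift along the tool's x, y, z in m, then the turn, a rotation vector about the tool's x, y, z in degrees. In form: [[grip, x, y, z, ax, ay, az], ...]. A call has 1 to 12 rows; each row is the pose to reach, as a shift and turn from the pose commanded when the call began, along the tool's axes at that moment; what a row does not reach only later rows make up. A row lasts 1/8 s, in which the tool goes at most 62.5 mm and 10.7 degrees, less where a joint would pass 70% of its speed; a pose out of reach is approached as far as the arm can. A call with a gripper value outside its range is refused whole. The fingers move at their own pace and stop on an object; the grip force is fixed at half the most. Time passes only in rows, so rows that repeat a pose let the fingers close. It gives the time, the measured TCP pose, the force, the opening and the grip force at its end, in the units of the state.
- arm.read_state(): the state, without advancing time (a new reading comes with each control period).
- arm.get_image(name): name is "scene" or "side" or "wrist"; returns a dict with "color" (480x640x3 uint8, red, green, blue), "fx", "fy", "cx", "cy" (pixels), "k1" (the pictures are not rectified: a ray, as slopes to the right and down, at radius r is drawn at 1 + k1 r^2 times it, then the intrinsics apply), "rvec" (rotation vector, rad) and "tvec" (3), from world to camera coordinates, as OpenCV has them; the wrist camera has in their place "hand_eye" (4x4, takes a point from camera to tool coordinates, whose origin is the TCP and whose axes are the flange's). Camera axes: x right, y down, z forward; pixel columns grow to the right and rows downward; lengths in mm; the calibration is good to about 2 mm. A picture is of the moment at which its call begins: read the wrist's pose just before it. There is no depth.
- arm.job_done(): hands the job in; it is judged then, once.
Trained networks look in the newest picture that a camera, given by its name, has taken for a name from the list of things; names that differ only in an ending like _2 or _b are one class to them, and where a whole thing is asked for, a point or a joint stands for the part that bears it (a point fixed in the world has none). Each returns a list of dicts, best first, with "p" (0 to 1); they miss things now and then, are a little off and sometimes report something else, mostly with a low value. They report only what shows in the picture. A call takes as long as a camera call. They do not tell look-alikes from the thing itself.
- arm.look_for(camera, thing): "box" ([centre column, centre row, width, height] in pixels, round what is visible of it).
- arm.spot_point(camera, thing): "centre" ([column, row] in pixels: a listed point, or the origin of a listed thing).
The state is a dict: "clock": time; "joints": joint angles; "joint_vel": joint speeds; "joint_efforts": joint torques, N m; "position": TCP position; "ee_rot": TCP orientation; "contact_force": force on the tool from outside, world axes, zero at the start; "wrist_torque": the same for the moment, N m; "gripper_width": finger opening in mm; "grasp_force": force on a finger pad.
Only numpy, scipy, OpenCV 4.12 (cv2) and the standard library are available. Lean on these libraries where they do the work, as an engineer would, in place of code of your own. Each camera call takes 0.05 s, during which the arm holds its last target. There are 200 camera calls.

## Working session

There is one attempt and no reset: what is moved stays moved. The work goes in short steps, Python scripts to look and compute and a tool call to move; the robot and the scene stay as the last step left them, time stands still between calls to the robot, and variables do not carry over. Pictures are saved under pics/ and viewed, at most 13 in all, crops included, and the job is handed in when it is done.

Besides the shell and the picture viewer there is one more tool, called as name([rows], argument=value, ...), one row to a line, values as JSON. servo_tool: Moves the arm, as the interface text tells. Its arguments: {"type":"object","properties":{"increments":{"type":"array","items":{"type":"array","items":{"type":"number"}}}},"required":["increments"]}

```bash
mkdir -p pics; cat > h.py <<'E'
from bench import arm
import numpy as np, cv2
from scipy.spatial.transform import Rotation as R
def snap(c):
    s=arm.read_state(); return s,arm.get_image(c)
def ray(im,px,s=None):
    K=np.array([[im['fx'],0,im['cx']],[0,im['fy'],im['cy']],[0,0,1.]])
    u=cv2.undistortPoints(np.array([[px]],float),K,np.array([im['k1'],0,0,0,0.]))[0,0]
    d=np.array([u[0],u[1],1])
    if 'hand_eye' in im:
        H=np.array(im['hand_eye']); Rt=R.from_quat(s['ee_rot']).as_matrix(); p=np.array(s['position'])
        return Rt@H[:3,3]+p, Rt@H[:3,:3]@d
    Rm=cv2.Rodrigues(np.array(im['rvec'],float))[0]; return -Rm.T@np.array(im['tvec'],float).ravel(), Rm.T@d
def at_z(im,px,z,s=None):
    o,d=ray(im,px,s); return o+d*(z-o[2])/d[2]
def proj(im,P,s=None):
    if 'hand_eye' in im:
        H=np.array(im['hand_eye']); T=np.eye(4);T[:3,:3]=R.from_quat(s['ee_rot']).as_matrix();T[:3,3]=s['position']
        c=np.linalg.inv(T@H)@np.append(P,1)
        c=c[:3]
    else: c=cv2.Rodrigues(np.array(im['rvec'],float))[0]@np.array(P,float)+np.array(im['tvec'],float).ravel()
    x,y=c[:2]/c[2]; f=1+im['k1']*(x*x+y*y); return np.array([im['fx']*x*f+im['cx'],im['fy']*y*f+im['cy']])
def save(im,n): cv2.imwrite('pics/'+n+'.png',im['color'][:,:,::-1])
E
cat > a.py <<'E'
from h import *
np.set_printoptions(precision=1,suppress=True)
Z=dict(unit=0,key_tip=105,shaft_top=130,flat=105,collar=0,screw_head=10,spacer=0)
s=arm.read_state(); print(s['clock'],s['position'],s['ee_rot'])
for c in ['scene','side','wrist']:
    s,im=snap(c); save(im,c+'0')
    if c!='wrist': print(c,'cam at',ray(im,[320,240])[0])
    for t,z in Z.items():
        for d in arm.spot_point(c,t)[:3]: print(c,t,round(d['p'],2),np.array(d['centre']),at_z(im,d['centre'],z,s))
a=[cv2.imread(f'pics/{c}0.png') for c in('scene','side')]
E
python3 a.py
```

```text
0.0 [160.4 603.5 230.2] [ 1.  -0.1 -0.   0. ]
scene cam at [833.5 130.9 750.9]
scene unit 0.58 [450.4 334.6] [484.6 114.1   0. ]
scene key_tip 0.82 [512.3 331.1] [464.6 184.9 105. ]
scene shaft_top 0.78 [469.3 304.7] [486.8 111.3 130. ]
scene collar 0.9 [225.3 226.8] [ 604.3 -346.     0. ]
scene collar 0.76 [222.7 171.1] [ 513.  -462.2    0. ]
scene screw_head 0.87 [273.5 197.3] [ 491.7 -321.7   10. ]
scene screw_head 0.85 [232.1 155.1] [ 473.1 -474.3   10. ]
scene screw_head 0.84 [209.4 217.2] [ 614.3 -381.2   10. ]
side cam at [ 379.9 -793.8  717.9]
side unit 0.96 [270.  193.7] [474.3 124.    0. ]
side key_tip 0.74 [259.7 138.2] [466.6 194.2 105. ]
side key_tip 0.72 [322.7 353.6] [ 480.3 -389.1  105. ]
side shaft_top 0.33 [317.6 376.3] [ 461.9 -439.2  130. ]
side collar 0.81 [351.9 433.2] [ 509.  -467.6    0. ]
side collar 0.61 [392.1 350.8] [ 612.7 -338.8    0. ]
side collar 0.59 [318.9 375.7] [ 482.3 -360.1    0. ]
side screw_head 0.93 [323.6 352.7] [ 497.7 -324.9   10. ]
side screw_head 0.78 [404.5 367.7] [ 619.1 -380.9   10. ]
side screw_head 0.63 [331.9 440.3] [ 476.1 -476.9   10. ]
side spacer 0.68 [342.6 287.2] [ 566.1 -183.1    0. ]
side spacer 0.63 [264.9 158.4] [482.1 267.3   0. ]
```

View pics/scene0.png

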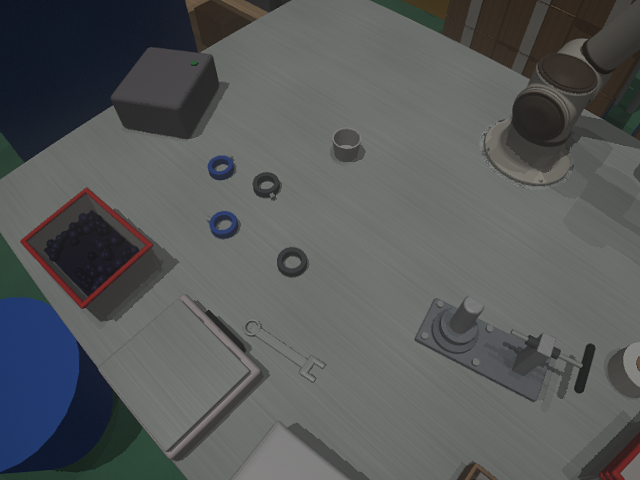

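View pics/side0.png

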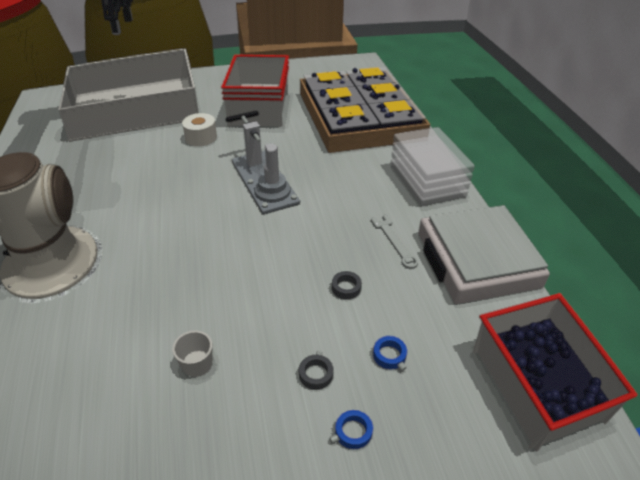

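The scene picture shows the dark collar with its screw at (266,185)/(273,197), the spacer at (292,262), blue look-alikes at (220,167) and (223,224), and the unit with its shaft top at (470,304) and key towards (585,367). The side picture agrees, with the collar at (316,372) and the spacer at (347,285).

```bash
cat >> h.py <<'E'
np.set_printoptions(precision=4,suppress=True)
def yaw(s): # direction of tool x in world, deg
    x=R.from_quat(s['ee_rot']).as_matrix()[:,0]; return np.degrees(np.arctan2(x[1],x[0]))
def plan(P,yw):
    s=arm.read_state(); M=R.from_quat(s['ee_rot']); T=R.from_euler('ZX',[yw,180],degrees=True)
    print('now',np.array(s['position']),'yaw',yaw(s),'clock',s['clock'],'j',np.array(s['joints']),'w',s['gripper_width'])
    print('shift m',M.inv().apply(np.array(P)-s['position'])/1000,'turn deg',np.degrees((M.inv()*T).as_rotvec()))
E
python3 - <<'E'
from h import *
s,im=snap('wrist');print(np.array(im['hand_eye']),im['fx'],im['cx'],im['cy'],im['k1'],s['ee_rot'])
for c,zc in (('scene',None),('side',None)):
    s,im=snap(c); ok=1
    for n,P in dict(top=[486,111,130],tip=[466,187,105],unit=[486,111,0],collar=[482,-360,0],sp=[566,-183,0]).items(): print(c,n,proj(im,P))
    for t in ['unit','collar','spacer']:
        for d in arm.look_for(c,t)[:3]: print(c,t,d['p'],d['box'],at_z(im,d['box'][:2],10))
plan([486,111,260],0)
E
```

```text
[[  -0.0002   -0.9558   -0.294    75.5131]
 [   1.       -0.0002    0.       -0.0398]
 [  -0.0001   -0.294     0.9558 -142.6675]
 [   0.        0.        0.        1.    ]] 333.68368833652875 316.55043579713094 242.17483407270475 -0.001561326136459848 [ 0.9916 -0.1295  0.     -0.    ]
scene top [469.4144 304.1831]
scene tip [513.0011 332.6391]
scene unit [448.5327 334.0344]
scene collar [264.7763 187.6686]
scene sp [296.3715 263.2198]
scene unit 0.82 [504.0, 348.6, 183.5, 103.4] [447.6172 198.4758  10.    ]
scene collar 0.95 [267.2, 186.8, 27.7, 31.3] [ 481.6458 -351.3912   10.    ]
scene collar 0.87 [222.1, 166.7, 25.2, 27.0] [ 510.0676 -464.8776   10.    ]
scene collar 0.77 [223.2, 225.8, 29.3, 22.3] [ 608.6892 -344.5988   10.    ]
scene spacer 0.81 [292.3, 262.4, 29.4, 29.4] [ 573.5246 -185.6422   10.    ]
side top [273.2146 147.6765]
side tip [259.8484 139.9126]
side unit [275.984  196.5244]
side collar [318.7092 375.6569]
side sp [342.5172 287.1528]
side unit 0.83 [264.4, 161.6, 73.3, 102.5] [477.6724 239.1071  10.    ]
side collar 0.72 [391.5, 353.6, 33.7, 36.8] [ 606.8043 -350.2142   10.    ]
side collar 0.69 [316.8, 371.8, 33.5, 40.7] [ 479.1115 -358.4355   10.    ]
side collar 0.63 [351.6, 430.1, 43.1, 35.1] [ 508.0547 -467.3191   10.    ]
side spacer 0.76 [345.5, 285.1, 31.7, 26.4] [ 570.0506 -187.7297   10.    ]
now [160.5089 604.0228 231.2957] yaw -14.883905026671489 clock 1.65 j [ 1.5696  0.3847  0.0079 -0.     -1.194  -0.2586] w 85.0936765135105
shift m [ 0.4412  0.3929 -0.0287] turn deg [  0.0011   0.001  -14.8839]
```

servo_tool([
  [0.7,0.049,0.044,0,0,0,-6.5],
  [0.7,0.098,0.087,0,0,0,-13],
  [0.7,0.147,0.131,0,0,0,-20],
  [0.7,0.196,0.175,0,0,0,-27],
  [0.7,0.245,0.218,0,0,0,-33],
  [0.7,0.294,0.262,0,0,0,-40],
  [0.7,0.343,0.306,0,0,0,-47],
  [0.7,0.392,0.35,0,0,0,-53],
  [0.7,0.441,0.393,0,0,0,-60],
  [0.7,0.441,0.393,0,0,0,-60],
  [0.7,0.441,0.393,0,0,0,-60],
])

```text
clock: 3.02
position: [486.4, 109.4, 231.2]
ee_rot: [0.924, 0.382, -0.0, 0.0]
contact_force: [0.1, 0.5, 0.0]
gripper_width: 59.9
grasp_force: 0.0
```

```bash
python3 - <<'E'
from h import *
s,im=snap('wrist'); save(im,'w1')
for t,z in dict(shaft_top=130,key_tip=105,flat=105,unit=0).items():
    for d in arm.spot_point('wrist',t)[:2]: print(t,d['p'],np.array(d['centre']),at_z(im,d['centre'],z,s))
plan([486,111,230],45)
E
```

```text
key_tip 0.96 [227.2 188.4] [462.8155 186.5848 105.    ]
key_tip 0.58 [303.5 244. ] [472.5155 110.5137 105.    ]
unit 0.91 [307.8 204.6] [483.1005 119.4402   0.    ]
now [485.3123 111.817  231.4605] yaw 45.21111818635221 clock 3.275 j [ 0.553   0.1676 -0.2954 -0.0001 -1.1075  1.8069] w 59.717492581260885
shift m [-0.0001  0.0011  0.0015] turn deg [-0.0022 -0.0162  0.2111]
```

View pics/w1.png

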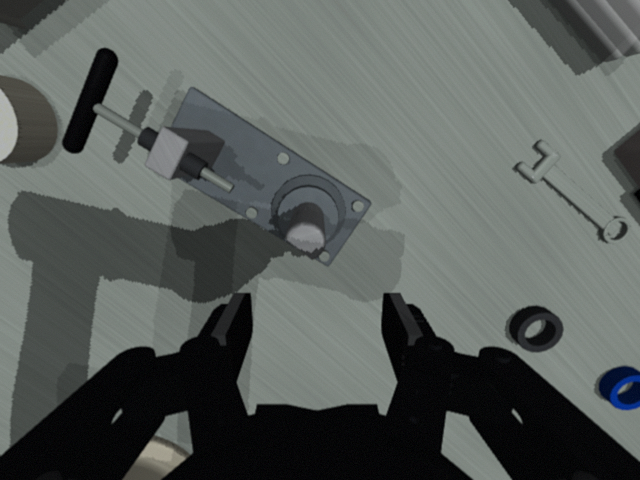

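The wrist picture shows the shaft top at about (305,236) and the key tip at (230,187), with the post at (165,152). I'll zoom in on the shaft to find the flat.

```bash
python3 - <<'E'
from h import *
s,im=snap('wrist')
c=im['color'][150:280,210:380,::-1]
c=cv2.resize(c,None,fx=4.6,fy=4.6,interpolation=cv2.INTER_CUBIC)
c=cv2.convertScaleAbs(c,alpha=1.6); cv2.imwrite('pics/c1.png',c)
for px in [(305,238),(304,234)]: print(at_z(im,px,130,s))
print(at_z(im,(231,187),105,s))
for P in ([486,111,130],[486,111,45],[486,111,0],[467,186,105]): print(P,proj(im,P,s))
E
```

```text
[481.8356 120.2669 130.    ]
[483.5513 123.0271 130.    ]
[464.2473 187.5461 105.    ]
[486, 111, 130] [317.4342 242.5607]
[486, 111, 45] [317.1911 217.7061]
[486, 111, 0] [317.1045 208.8531]
[467, 186, 105] [234.7127 185.9446]
```

View pics/c1.png

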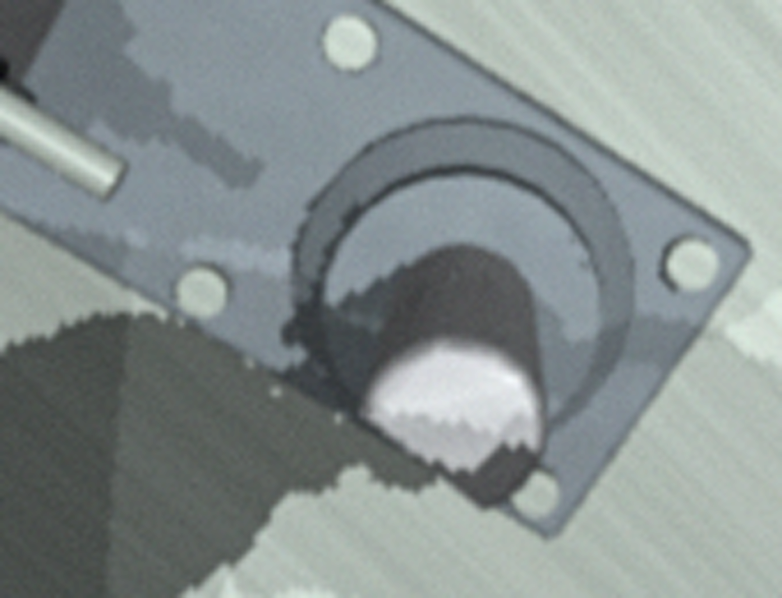

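The zoom shows the top disc centred at about (309,245) in full-frame pixels. It is cut by the flat's chord on the lower left, so the flat faces roughly world azimuth 185–190°. Next I'll fit the unit's pose.

```bash
python3 - <<'E'
from h import *
from scipy.optimize import least_squares
s,im=snap('wrist')
obs=[((-55,-45,12),(373,203.7)),((-55,45,12),(329.6,266.3)),((167,-45,12),(192,88)),((0,0,130),(308.9,244.6)),((0,0,45),(310.4,217.4)),((0,0,12),(310.7,212.6)),((70,0,105),(231,187))]
def W(p,u): return np.append(R.from_euler('z',p[2]).as_matrix()[:2,:2]@u[:2]+p[:2],u[2])
f=lambda p:np.concatenate([proj(im,W(p,np.array(u,float)),s)-o for u,o in obs])
r=least_squares(f,[486,111,1.83],x_scale=[1,1,.01],loss='soft_l1');print(r.x[:2],np.degrees(r.x[2]),'\n',f(r.x).reshape(-1,2))
p=r.x
g=lambda a:at_z(im,np.array([210,150])+np.array(a)/4.6,127,s)[:2]
A,B=g((365,415)),g((490,505)); d=B-A; n=np.array([d[1],-d[0]])/np.hypot(*d)
print('chord normal az',np.degrees(np.arctan2(n[1],n[0])),'dist',(A-p[:2])@n)
for c in('scene','side'):
    s2,i2=snap(c); print(c,'top',proj(i2,W(p,np.array([0,0,130.]))),'tip',proj(i2,W(p,np.array([70,0,105.]))))
E
```

```text
[480.239  115.7948] 103.13817450045997 
 [[ 1.604  -0.0541]
 [ 0.5985  2.2069]
 [-0.7591 -1.7883]
 [-1.2017 -1.1513]
 [-0.6002  1.    ]
 [-0.3339 -0.9484]
 [ 3.4596  3.16  ]]
chord normal az -172.23918453535762 dist 7.33099065018011
scene top [474.1409 303.5403] tip [511.8837 330.6046]
side top [270.156  146.7632] tip [259.2746 140.7137]
```

servo_tool([
  [0.7,-0.001,-0.0045,0,0,0,-10],
  [0.7,-0.001,-0.0045,0,0,0,-20],
  [0.7,-0.001,-0.0045,0.02,0,0,-30],
  [0.7,-0.001,-0.0045,0.04,0,0,-40],
  [0.7,-0.001,-0.0045,0.06,0,0,-50],
  [0.7,-0.001,-0.0045,0.08,0,0,-52.5],
  [0.7,-0.001,-0.0045,0.08,0,0,-52.5],
  [0.7,-0.001,-0.0045,0.08,0,0,-52.5],
])

```text
clock: 4.47
position: [482.4, 113.8, 152.1]
ee_rot: [0.659, 0.753, 0.001, 0.0]
contact_force: [0.9, -0.8, 0.5]
gripper_width: 60.0
grasp_force: 0.0
```

```bash
python3 - <<'E'
from h import *
for i in range(3):
    s,im=snap('wrist'); print(s['clock'],np.array(s['position']))
plan([481.5,114.5,90],97.8); print(proj(im,[481.5,114.5,130],s))
c=im['color'][130:430,160:480,::-1]
cv2.imwrite('pics/c2.png',cv2.convertScaleAbs(cv2.resize(c,None,fx=2,fy=2),alpha=1.5))
E
```

```text
4.475 [482.3915 113.8244 152.1147]
4.525 [482.5426 113.8535 152.3459]
4.575 [482.5016 113.8218 152.3651]
now [482.3876 113.7469 152.2827] yaw 97.61220778257771 clock 4.625 j [ 0.56    0.2424 -0.4188  0.0002 -0.9076  2.7144] w 59.70232531168162
shift m [ 0.0008 -0.0009  0.0623] turn deg [ 0.1076 -0.0389 -0.1878]
[314.0313 283.6416]
```

View pics/c2.png

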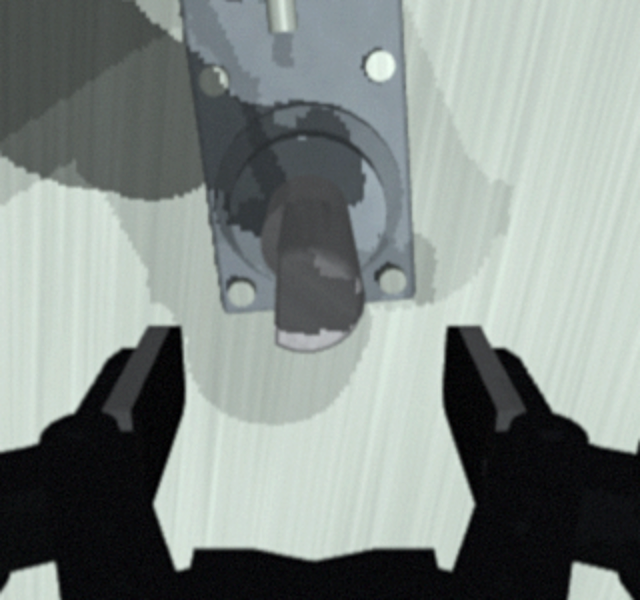

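The crop shows the flat as a straight vertical edge on the left, at x=276, which is square to the pads. The shaft centre is at about (315,280) in full-frame pixels, close to the prediction. I'll descend and grip.

servo_tool([
  [0.7,0.001,-0.001,0.03,0,0,0],
  [0.7,0.001,-0.001,0.06,0,0,0],
  [0.7,0.001,-0.001,0.062,0,0,0],
  [0,0.001,-0.001,0.062,0,0,0],
  [0,0.001,-0.001,0.062,0,0,0],
  [0,0.001,-0.001,0.062,0,0,0],
  [0,0.001,-0.001,0.062,0,0,0],
  [0,0.001,-0.001,0.062,0,0,0],
])

```text
clock: 5.62
position: [484.1, 115.5, 91.4]
ee_rot: [0.658, 0.753, 0.003, 0.002]
contact_force: [7.0, -0.3, -1.0]
gripper_width: 23.2
grasp_force: 59.2
```

servo_tool([
  [0,-0.001,0.0005,0,0,0,9],
  [0,-0.0015,0.0005,0,0,0,18],
  [0,-0.002,0,0,0,0,27],
  [0,-0.002,0,0,0,0,36],
  [0,-0.0025,-0.0005,0,0,0,45],
  [0,-0.003,-0.001,0,0,0,54],
  [0,-0.0035,-0.0015,0,0,0,63],
  [0,-0.0035,-0.002,0,0,0,72],
  [0,-0.0035,-0.0025,0,0,0,81],
  [0,-0.0035,-0.003,0,0,0,84.5],
  [0,-0.0035,-0.003,0,0,0,84.5],
  [0,-0.0035,-0.003,0,0,0,84.5],
])

```text
clock: 7.12
position: [480.1, 112.0, 91.3]
ee_rot: [0.993, 0.115, 0.003, -0.001]
contact_force: [-0.3, 5.8, 6.2]
gripper_width: 23.1
grasp_force: 60.7
```

```bash
python3 - <<'E'
from h import *
s,im=snap('wrist'); save(im,'w3'); plan([481,112,90],13.1); print(s['contact_force'],s['wrist_torque'],s['grasp_force'])
for d in arm.spot_point('wrist','key_tip')[:2]: print(d, at_z(im,d['centre'],105,s))
for c in('scene','side'):
    _,i2=snap(c)
    for t in('key_tip','flat'): print(c,t,[(d['p'],d['centre'],at_z(i2,d['centre'],105)) for d in arm.spot_point(c,t)[:1]])
E
```

```text
now [480.1246 111.9775  91.3231] yaw 13.232099585895034 clock 7.175 j [ 0.5593  0.318  -0.5012  0.0002 -0.7458  1.2422] w 23.154011519056112
shift m [0.0009 0.0002 0.0013] turn deg [-0.0968 -0.3128  0.1324]
[-0.3289  5.8381  6.2368] [1.2709 0.412  0.0098] 60.68980713374913
{'centre': [144.3, 318.7], 'p': 0.6} [463.7791 185.0381 105.    ]
scene key_tip [(0.83, [511.2, 329.4], array([463.3577, 182.1331, 105.    ]))]
scene flat [(0.71, [469.9, 309.3], array([478.7585, 115.5768, 105.    ]))]
side key_tip [(0.88, [260.8, 136.9], array([469.6988, 199.1209, 105.    ]))]
side flat []
```

View pics/w3.png

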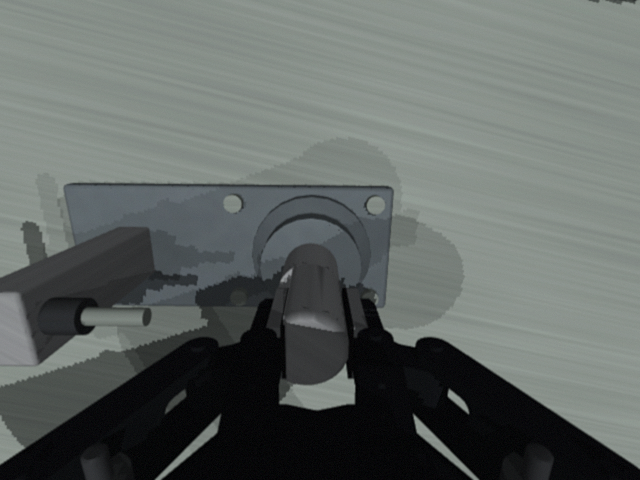

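The wrist picture shows the shaft gripped at (317,310). The plate edge runs level from (65,184) to (393,187), so the flat faces the key to within about 1°. I'll release, rise and go to the collar.

servo_tool([
  [0.55,0,0,0,0,0,0],
  [0.55,0,0,0,0,0,0],
  [0.55,0,0,0,0,0,0],
  [0.55,0,0,-0.04,0,0,0],
  [0.55,0,0,-0.09,0,0,0],
  [0.55,0,0,-0.14,0,0,0],
  [0.55,0,0,-0.14,0,0,0],
])

```text
clock: 8.4
position: [480.4, 111.1, 233.6]
ee_rot: [0.993, 0.114, 0.004, -0.001]
contact_force: [-0.1, -0.8, -0.8]
gripper_width: 47.1
grasp_force: 0.0
```

servo_tool([
  [0.85,-0.01,0.04,0,0,0,10],
  [0.85,-0.02,0.08,0,0,0,20],
  [0.85,-0.029,0.127,0,0,0,30],
  [0.85,-0.039,0.17,0,0,0,40],
  [0.85,-0.049,0.212,0,0,0,50],
  [0.85,-0.059,0.255,0,0,0,60],
  [0.85,-0.068,0.297,0,0,0,70],
  [0.85,-0.078,0.34,0,0,0,80],
  [0.85,-0.088,0.38,0,0,0,90],
  [0.85,-0.096,0.42,0,0,0,100],
  [0.85,-0.105,0.456,0,0,0,110],
  [0.85,-0.105,0.456,0,0,0,120],
])

```text
clock: 9.9
position: [478.3, -359.6, 227.1]
ee_rot: [-0.592, 0.806, 0.001, -0.001]
contact_force: [-0.5, 0.7, -0.3]
gripper_width: 72.5
grasp_force: 0.0
```

```bash
python3 - <<'E'
from h import *
arm.get_image('wrist')
arm.get_image('wrist')
s,im=snap('wrist'); save(im,'w4'); plan([482,-356,150],-110)
for t,z in dict(collar=0,screw_head=10,spacer=0).items():
    for d in arm.spot_point('wrist',t)[:3]: print(t,d['p'],d['centre'], at_z(im,d['centre'],z,s))
E
```

```text
now [ 478.7216 -357.6132  227.909 ] yaw -106.76958056066931 clock 10.05 j [-0.371   0.3418 -0.0657 -0.0003 -1.1659  0.0785] w 72.51304994980305
shift m [-0.0025 -0.0029  0.0779] turn deg [0.147  0.0236 3.2305]
collar 0.85 [255.6, 120.5] [ 511.7423 -466.2935    0.    ]
collar 0.8 [316.6, 208.8] [ 478.1959 -358.2279    0.    ]
collar 0.48 [285.7, 351.5] [ 570.9712 -190.9816    0.    ]
screw_head 0.96 [191.9, 227.3] [ 616.4863 -380.7928   10.    ]
screw_head 0.86 [317.9, 244.1] [ 488.0655 -320.9567   10.    ]
screw_head 0.59 [283.8, 94.5] [ 475.1314 -480.0137   10.    ]
```

View pics/w4.png

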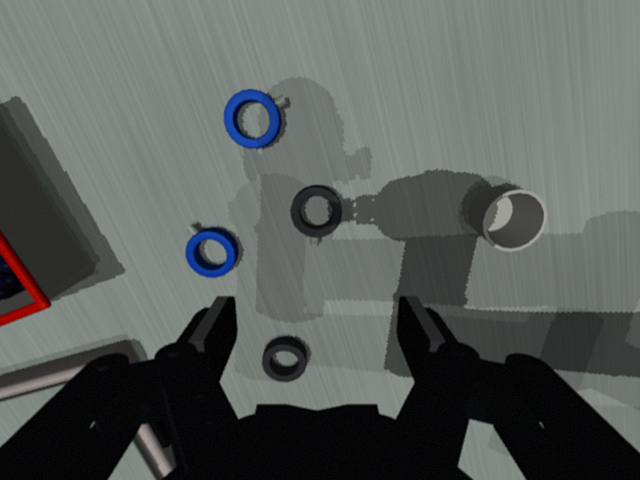

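The wrist picture shows the dark collar at (317,210) with its screw pointing down at (317,243). The spacer is at (285,358) and the blue look-alikes are off to the left. I'll descend astride the collar.

servo_tool([
  [0.85,0.0005,0,0.05,0,0,-1.8],
  [0.85,0.0005,0,0.1,0,0,-1.8],
  [0.85,0.0005,0,0.14,0,0,-1.8],
  [0.85,0.0005,0,0.17,0,0,-1.8],
  [0.85,0.0005,0,0.19,0,0,-1.8],
  [0.85,0.0005,0,0.19,0,0,-1.8],
])

```text
clock: 10.95
position: [478.3, -357.1, 37.8]
ee_rot: [-0.609, 0.793, 0.002, -0.001]
contact_force: [0.2, -0.8, 1.2]
gripper_width: 72.9
grasp_force: 0.0
```

```bash
python3 - <<'E'
from h import *
arm.get_image('wrist')
s,im=snap('wrist'); save(im,'w5'); plan([478.3,-358.2,0.5],-105); print(s['contact_force'])
for t,z in dict(collar=0,screw_head=10).items():
    for d in arm.spot_point('wrist',t)[:2]: print(t,d['p'],d['centre'], at_z(im,d['centre'],z,s))
for P in([478.2,-358.2,20],[488,-321,10]):print(proj(im,P,s))
E
```

```text
now [ 479.9664 -358.0149   40.0762] yaw -104.98979198334301 clock 11.05 j [-0.3706  0.5367 -0.2831  0.0005 -0.7499  0.1086] w 72.62257392503028
shift m [0.0006 0.0016 0.0396] turn deg [-0.0599 -0.0264  0.0102]
[ 0.2543 -0.1861  0.2455]
collar 0.73 [125.4, 336.0] [ 606.047 -347.882    0.   ]
screw_head 0.94 [313.1, 335.9] [ 491.004  -323.8222   10.    ]
screw_head 0.68 [67.6, 300.2] [ 620.0334 -382.4814   10.    ]
[319.2847 286.2827]
[319.2468 338.7735]
```

View pics/w5.png

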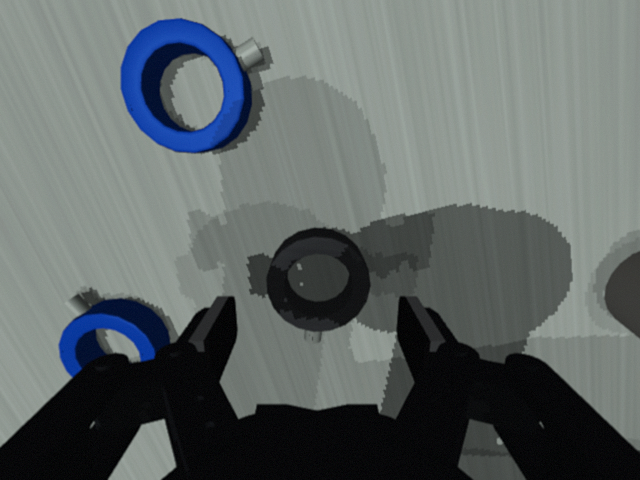

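The picture shows the collar top at (318,279) and the screw at (313,337), so the centre lies about 3 mm further along tool x and the screw is turned about 3°.

servo_tool([
  [0.85,0.0025,0.001,0.015,0,0,3],
  [0.85,0.0025,0.001,0.03,0,0,3],
  [0.85,0.0025,0.001,0.036,0,0,3],
  [0.85,0.0025,0.001,0.037,0,0,3],
  [0.85,0.0025,0.001,0.037,0,0,3],
])

```text
clock: 11.78
position: [478.0, -360.3, 2.6]
ee_rot: [-0.587, 0.809, -0.0, 0.0]
contact_force: [0.4, -0.2, -0.4]
gripper_width: 72.6
grasp_force: 0.0
```

```bash
python3 - <<'E'
from h import *
for i in range(3): s,im=snap('wrist'); print(np.array(s['position']),s['contact_force'])
plan([478,-360.3,0.5],-108)
E
```

```text
[ 478.0172 -360.3052    2.6065] [ 0.3957 -0.233  -0.4498]
[ 478.0635 -360.3289    2.7286] [-0.3638 -0.0778  0.1474]
[ 478.0651 -360.3221    2.7572] [-0.2524 -0.5996  0.3612]
now [ 478.017  -360.3247    2.7804] yaw -108.07411015657514 clock 11.925 j [-0.3757  0.5888 -0.3092  0.0001 -0.6718  0.0601] w 72.48891383700766
shift m [-0.      0.      0.0023] turn deg [-0.054  -0.0067 -0.0741]
```

Down another 2 mm, then close.

servo_tool([
  [0.85,0,0,0.002,0,0,0],
  [0,0,0,0.002,0,0,0],
  [0,0,0,0.002,0,0,0],
  [0,0,0,0.002,0,0,0],
  [0,0,0,0.002,0,0,0],
  [0,0,0,0.002,0,0,0],
])

```text
clock: 12.68
position: [477.8, -360.2, 1.0]
ee_rot: [-0.587, 0.809, -0.0, 0.0]
contact_force: [-1.1, 1.5, 5.2]
gripper_width: 54.3
grasp_force: 62.6
```

```bash
python3 - <<'E'
from h import *
arm.get_image('wrist'); s,im=snap('wrist'); print(s['clock'],np.array(s['position']),s['contact_force'],s['gripper_width'],s['grasp_force'],yaw(s))
E
```

```text
12.725 [ 477.8196 -360.2243    0.9753] [-0.6928  1.1523  5.548 ] 53.950294542555 62.59869525209069 -108.06486428149611
```

servo_tool([
  [0,0,0,-0.02,0,0,0],
  [0,0,0,-0.05,0,0,0],
  [0,0,0,-0.09,0,0,0],
  [0,0,0,-0.13,0,0,0],
  [0,0,0,-0.17,0,0,0],
  [0,0,0,-0.2,0,0,0],
  [0,0,0,-0.2,0,0,0],
  [0,0,0,-0.2,0,0,0],
])

```text
clock: 13.78
position: [476.6, -359.4, 198.2]
ee_rot: [-0.587, 0.81, 0.002, -0.0]
contact_force: [-0.8, 0.5, -2.6]
gripper_width: 54.3
grasp_force: 63.9
```

```bash
python3 - <<'E'
from h import *
arm.get_image('wrist'); s,im=snap('wrist'); plan([480,116,201],-76.8); print(s['contact_force'],s['wrist_torque'],s['grasp_force'])
z=s['position'][2]-1
c=im['color'][240:480,160:480,::-1]; cv2.imwrite('pics/c6.png',cv2.convertScaleAbs(cv2.resize(c,None,fx=2.4,fy=2.4,interpolation=cv2.INTER_CUBIC),alpha=2))
M=R.from_quat(s['ee_rot'])
for t,h in dict(collar=0,screw_head=10).items():
    for d in arm.spot_point('wrist',t)[:3]:
        print(t,d['p'],d['centre'],'tool',M.inv().apply(at_z(im,d['centre'],z+h,s)-s['position']))
for q in ([0,0,-19],[-38,0,-9]): print(q,proj(im,M.apply(q)+s['position'],s))
print('box',arm.look_for('wrist','collar')[:2])
E
```

```text
now [ 476.6706 -359.5749  197.935 ] yaw -108.10600131710261 clock 13.875 j [-0.3757  0.3646 -0.1096 -0.0008 -1.1008  0.06  ] w 54.08182721511903
shift m [-0.4531  0.1446 -0.002 ] turn deg [  0.2218   0.1182 -31.3058]
[-0.1823  0.5113 -3.1459] [-0.0349  0.0518  0.0668] 63.93006688915193
collar 0.97 [246.5, 120.5] tool [ 82.3991 -28.7719   0.7763]
collar 0.79 [204.5, 260.8] tool [ 21.9863 -51.7374   0.7502]
screw_head 0.76 [318.3, 387.8] tool [-39.9477   0.3914  -8.9501]
screw_head 0.71 [177.3, 238.4] tool [ 35.6482 -58.502   -9.2956]
[0, 0, -19] [317.6063 326.2417]
[-38, 0, -9] [317.4951 384.5375]
box [{'box': [246.6, 119.9, 68.3, 66.0], 'p': 0.8}, {'box': [315.6, 326.4, 126.3, 140.0], 'p': 0.7}]
```

View pics/c6.png

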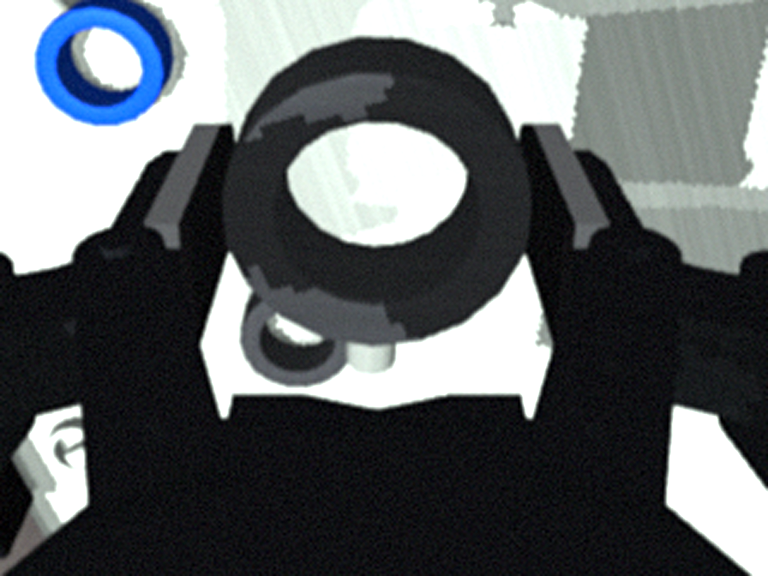

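The collar is held, with the screw at about (315,388) in full-frame pixels pointing straight along −x of the tool. I'll carry it over the shaft at this height.

servo_tool([
  [0,-0.03,0.01,0,0,0,-2],
  [0,-0.075,0.024,0,0,0,-5],
  [0,-0.125,0.04,0,0,0,-9],
  [0,-0.175,0.056,0,0,0,-13],
  [0,-0.225,0.072,0,0,0,-17],
  [0,-0.275,0.088,0,0,0,-21],
  [0,-0.325,0.104,0,0,0,-24],
  [0,-0.375,0.12,0,0,0,-27],
  [0,-0.415,0.133,0,0,0,-29],
  [0,-0.44,0.141,0,0,0,-31.3],
  [0,-0.453,0.1445,0,0,0,-31.3],
  [0,-0.453,0.1445,0,0,0,-31.3],
])

```text
clock: 15.52
position: [480.9, 115.5, 200.0]
ee_rot: [0.784, -0.621, -0.0, 0.0]
contact_force: [-0.6, 0.1, -2.2]
gripper_width: 54.1
grasp_force: 63.9
```

```bash
python3 - <<'E'
from h import *
arm.get_image('wrist');arm.get_image('wrist'); s,im=snap('wrist'); plan([480.2,115.7,198],-76.8); print(s['contact_force'])
M=R.from_quat(s['ee_rot']); P=np.array(s['position'])
for x in (-32,-30,-28,-26): print('edge -x',x,proj(im,M.apply([x,0,-19])+P,s))
for x in (0,-4): print('edges y',[proj(im,M.apply([x,y,-19])+P,s) for y in(-28,28)])
c=im['color'][200:440,160:480,::-1]; cv2.imwrite('pics/c7.png',cv2.convertScaleAbs(cv2.resize(c,None,fx=2.4,fy=2.4,interpolation=cv2.INTER_CUBIC),alpha=1.8))
ax=np.array([480.2,115.7])
for z in(130,105,45):print(z,proj(im,[*ax,z],s))
for t,z in (('screw_head',s['position'][2]+9),('key_tip',105),('shaft_top',130)):
    for d in arm.spot_point('wrist',t)[:2]:
        w=at_z(im,d['centre'],z,s);print(t,d['p'],d['centre'],w,'tool',M.inv().apply(w-P))
_,i2=snap('scene'); save(i2,'s7')
print(proj(i2,[479.5,115.7,130]),proj(i2,[463.5,185,105]))
for t in('flat','shaft_top','key_tip','screw_head'):print(t,arm.spot_point('scene',t)[:1])
E
```

```text
now [480.7999 114.3459 200.1732] yaw -76.86593237738602 clock 15.675 j [ 0.5628  0.1896 -0.3522  0.     -1.0297 -0.3335] w 54.35345618870537
shift m [-0.0015  0.0003  0.0022] turn deg [ 0.0354 -0.0134 -0.0659]
[-0.4747 -0.9222 -2.2213]
edge -x -32 [317.4768 389.5424]
edge -x -30 [317.4795 385.8509]
edge -x -28 [317.4823 382.13  ]
edge -x -26 [317.485  378.3793]
edges y [array([250.9624, 326.7409]), array([384.0927, 326.7376])]
edges y [array([251.5109, 335.0486]), array([383.5318, 335.0464])]
130 [317.5665 257.8281]
105 [317.4548 246.5158]
45 [317.2575 226.5484]
screw_head 0.7 [317.5, 387.8] [471.7311 153.1301 209.1008] tool [-39.6426   0.0393  -9.011 ]
key_tip 0.96 [315.1, 327.1] [466.4352 182.7982 105.    ] tool [-69.7664  -1.632   95.0802]
key_tip 0.41 [317.3, 211.2] [486.4432  89.5454 105.    ] tool [25.5929  0.1048 95.108 ]
shaft_top 0.59 [316.6, 260.6] [480.3831 117.7933 130.    ] tool [-3.2859 -0.4034 70.0996]
[474.3546 303.1658] [512.7295 330.6484]
flat []
shaft_top [{'centre': [470.8, 305.4], 'p': 0.72}]
key_tip [{'centre': [509.8, 333.2], 'p': 0.86}]
screw_head [{'centre': [228.8, 155.4], 'p': 0.76}]
```

View pics/c7.png

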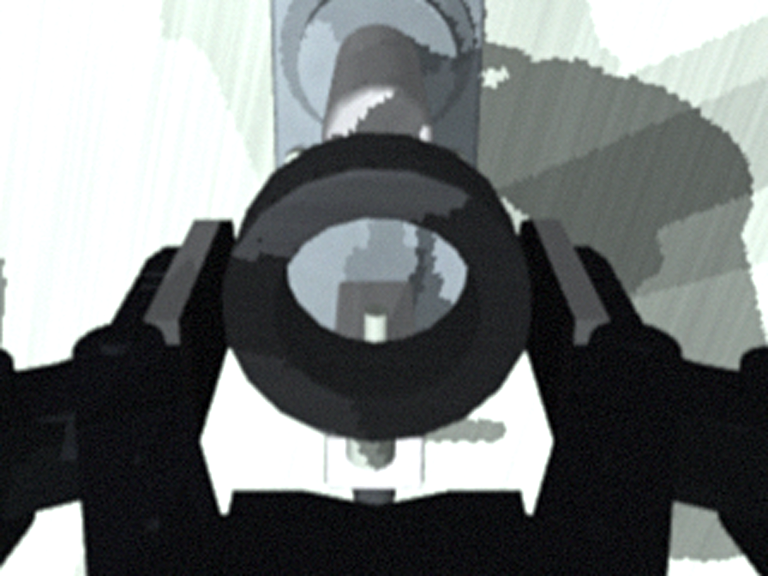

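Seen through the wrist, the shaft (x≈378 in the crop), the collar (376) and the key (374) line up laterally. I'll lower to just above the shaft and check.

servo_tool([
  [0,-0.0005,0,0.02,0,0,0],
  [0,-0.0005,0,0.04,0,0,0],
  [0,-0.0005,0,0.055,0,0,0],
  [0,-0.0005,0,0.06,0,0,0],
  [0,-0.0005,0,0.06,0,0,0],
  [0,-0.0005,0,0.06,0,0,0],
])

```text
clock: 16.82
position: [481.4, 116.0, 141.0]
ee_rot: [0.784, -0.621, 0.0, -0.001]
contact_force: [-0.3, 0.2, -1.9]
gripper_width: 54.3
grasp_force: 63.9
```

```bash
python3 - <<'E'
from h import *
for i in range(5): s,im=snap('wrist'); print(np.array(s['position']),s['contact_force'])
plan([480.4,115,125],-76.8)
M=R.from_quat(s['ee_rot']); P=np.array(s['position'])
print('shaft top rim +x at', proj(im,[480.3+16*.228*.85,115.7-16*.974*.85,130],s),'centre',proj(im,[480.3,115.7,130],s))
print('collar top +x edge',proj(im,M.apply([17.3,0,-19])+P,s))
c=im['color'][200:440,160:480,::-1]; cv2.imwrite('pics/c8.png',cv2.convertScaleAbs(cv2.resize(c,None,fx=2.4,fy=2.4,interpolation=cv2.INTER_CUBIC),alpha=1.8))
E
```

```text
[481.3508 116.0045 141.0385] [-0.336   0.1889 -1.8536]
[481.2979 116.0167 141.0373] [ 0.322   0.3201 -2.3283]
[481.2265 115.9868 140.9981] [-0.1437  0.7699 -2.5663]
[481.1047 115.9274 140.8712] [-0.3254 -0.0549 -2.8378]
[481.0369 115.8563 140.7813] [-0.869   0.0523 -2.3857]
now [480.9939 115.8671 140.6817] yaw -76.7826169104313 clock 17.075 j [ 0.5653  0.2557 -0.4351  0.     -0.8792 -0.3346] w 54.65081415375595
shift m [0.0007 0.0008 0.0157] turn deg [-0.0435  0.0131  0.0174]
shaft top rim +x at [318.9549 270.1643] centre [318.8852 295.1994]
collar top +x edge [317.5504 289.1413]
```

View pics/c8.png

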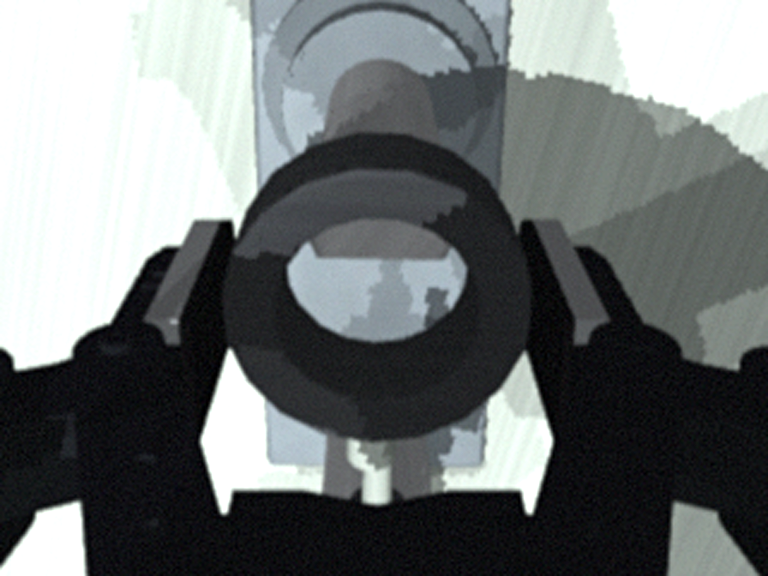

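The crop shows the flat as a level chord at y≈257 in the bore, with the shaft about 1 mm right of the bore centre and slightly above it. I'll nudge +1.5 mm in x and +0.8 mm in y and enter gently.

servo_tool([
  [0,0.0015,0.0008,0,0,0,0],
  [0,0.0015,0.0008,0.003,0,0,0],
  [0,0.0015,0.0008,0.006,0,0,0],
  [0,0.0015,0.0008,0.009,0,0,0],
  [0,0.0015,0.0008,0.012,0,0,0],
  [0,0.0015,0.0008,0.015,0,0,0],
  [0,0.0015,0.0008,0.015,0,0,0],
])

```text
clock: 17.95
position: [480.2, 114.0, 125.0]
ee_rot: [0.784, -0.621, -0.0, 0.0]
contact_force: [-0.3, -0.7, -2.1]
gripper_width: 54.0
grasp_force: 63.9
```

```bash
python3 - <<'E'
from h import *
for i in range(3): s,im=snap('wrist'); print(np.array(s['position']),s['contact_force'],s['wrist_torque'])
plan([480.4,114.2,96],-76.8)
E
```

```text
[480.2338 114.031  125.0124] [-0.2742 -0.6846 -2.1492] [-0.0255 -0.0083 -0.0307]
[480.3762 114.1196 125.2017] [ 0.0409  1.2249 -2.5476] [ 0.0036  0.0183 -0.0013]
[480.4646 114.1586 125.3277] [-0.7038  0.6869 -1.6744] [0.0056 0.0269 0.0262]
now [480.4893 114.1751 125.4082] yaw -76.78199944070863 clock 18.1 j [ 0.5628  0.2741 -0.4559  0.0001 -0.8405 -0.3322] w 54.171284987104464
shift m [-0.      0.0001  0.0294] turn deg [-0.0121  0.0008  0.018 ]
```

It entered freely. I'll lower to the key's height.

servo_tool([
  [0,0,0,0.006,0,0,0],
  [0,0,0,0.012,0,0,0],
  [0,0,0,0.018,0,0,0],
  [0,0,0,0.024,0,0,0],
  [0,0,0,0.029,0,0,0],
  [0,0,0,0.029,0,0,0],
  [0,0,0,0.029,0,0,0],
])

```text
clock: 18.98
position: [480.6, 114.2, 96.4]
ee_rot: [0.784, -0.621, 0.0, -0.0]
contact_force: [0.5, -0.4, -1.8]
gripper_width: 54.2
grasp_force: 63.9
```

```bash
python3 - <<'E'
from h import *
for i in range(4): s,im=snap('wrist'); print(np.array(s['position']),s['contact_force'],s['wrist_torque'],s['grasp_force'])
c=im['color'][200:440,160:480,::-1]
_,i2=snap('scene'); d=i2['color'][270:390,420:580,::-1]
f=lambda c,k:cv2.convertScaleAbs(cv2.resize(c,None,fx=k,fy=k,interpolation=cv2.INTER_CUBIC),alpha=1.8)
cv2.imwrite('pics/c9.png',np.hstack([f(c,1.25),f(d,2.5)]))
plan([480.4,114.2,96],-76.8)
E
```

```text
[480.5752 114.1903  96.4443] [ 0.5145 -0.4316 -1.7816] [ 0.0041 -0.0405 -0.0333] 63.903099820017815
[480.5999 114.2292  96.5303] [-0.5594  0.4093 -2.6082] [-0.03   -0.0028 -0.0067] 63.902854565531015
[480.5773 114.2049  96.5452] [ 0.6569  0.0288 -1.5926] [-0.0192  0.0029 -0.0244] 63.90255636535585
[480.555  114.2379  96.5495] [ 0.5902 -0.0466 -3.2239] [-0.0231 -0.0118  0.0068] 63.90299063175917
now [480.4916 114.1902  96.5128] yaw -76.78065900061549 clock 19.225 j [ 0.5628  0.3139 -0.4898  0.     -0.7666 -0.3321] w 54.60343930016657
shift m [-0.      0.0001  0.0005] turn deg [-0.0244  0.0075  0.0193]
```

View pics/c9.png

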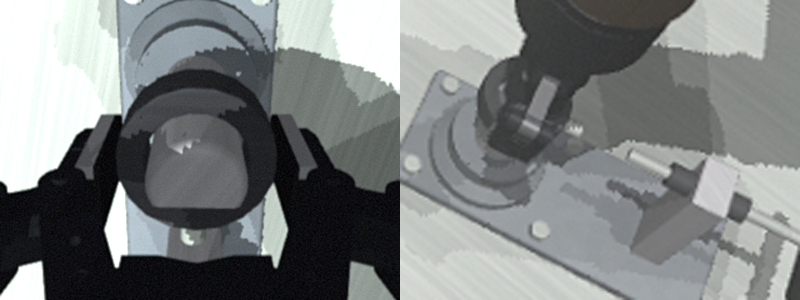

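The last picture shows the collar round the shaft, the flat square towards the key (level edge at y≈207) and the screw in line with the key. The wrist carries only the collar's weight, so I'm handing in.

```bash
python3 -c "
from bench import arm
print(arm.job_done())"
```

```text
the job is handed in; nothing more can be done
None
```

I handed the job in at about 19 s: by my measurements the flat faces the key and the collar is gripped level round the shaft at the key's height with its screw towards the key; the spacer was not touched, and no verdict came back.

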